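Dispense one portion of sweets from a detent-locked hopper gate

ROBOT

A 7-joint arm with a two-finger parallel gripper is mounted at the origin on the work surface. World frame = base frame: x ahead of the robot, y to its left, z up, the work surface at z = 0. Lengths are in m, angles in rad, forces in N, time in s.
With the tool pointing down it reaches from about 0.375 to 0.925 m from the base axis. Payload 3.1 kg.
Tool frame: the origin (TCP) lies between the finger pads; the fingertips stand 19 mm ahead of it and the grasp point (between the pads) is the TCP; z points along the fingers, y is the line along which they close (so a half turn about z gives the same grasp; the last joint's range is limited). The gripper opens to 85 mm and grips with 20 to 120 N. Pads are 22 mm wide; open, the fingers measure 114 mm over their backs; the gripper's body (76 mm by 85 mm) begins 54 mm behind the grasp point. The pads swing forward as they close: fully open they stand 13 mm farther back than shut.
Start: joints at [-1.3, 0.383, 0.044, 1.598, -0.018, 1.161, -0.05], TCP at [0.234, 0.606, 0.25] pointing down, gripper open.
Joint ranges: [-2.61, 2.61], [-0.41, 2.15], [-1.48, 1.57], [0, 2.5], [-1.57, 4.71], [0.05, 1.97], [-2.85, 2.85]. Speed limits (rad/s): [2.79, 2.79, 3.14, 3.14, 3.14, 3.14, 3.14].

INTERFACE

Orientations are given as a unit quaternion [x, y, z, w].
In Python, from bench import move_ptp, movel, move_j, move_gripper, pause, inverse_kinematics, read_camera, camera_params, MotionError, sign_off, look_for, tip_of, read_time_s, read_qpos, read_joint_vel, read_effort, read_eef_pos, read_tcp_rot, read_ft_force, read_ft_torque, read_finger_gap, read_grasp_force gives the robot as it stands. Calls block until the motion is done:
- move_ptp(position, orientation): joint-space move of the TCP to a pose.
- movel(position, orientation=None, speed=0.15): straight line of the TCP; orientation=None keeps the orientation; speed is the mean speed in m/s.
- move_j(angles): joint-space move.
- move_gripper(opening, effort=None): finger opening in m; effort is the grip in N (None keeps the last); returns when the fingers have stopped.
- pause(seconds).
- inverse_kinematics(position, orientation): joint angles nearest the present ones, or None.
- read_camera(name): name is "scene" or "top"; returns the picture (420x560x3 uint8, red, green, blue); there is no depth.
- camera_params(name): a dict with "K" (3x3 intrinsics, pixels), "camera_from_world" (4x4, takes a point from world to camera coordinates). Camera axes: x right, y down, z forward; pixel columns grow to the right and rows downward; lengths in m; the calibration is good to about 2 mm. A picture is of the moment at which its call begins. camera_params takes no time and is no camera call.
A pose or a line that the arm cannot do raises MotionError and nothing moves.
- sign_off(): hands the job in; it is judged then, once.
Trained networks look in the newest picture that a camera, given by its name, has taken for a name from the list of things; names that differ only in an ending like _2 or _b are one class to them, and where a whole thing is asked for, a point or a joint stands for the part that bears it (a point fixed in the world has none). Each returns a list of dicts, best first, with "confidence" (0 to 1); they miss things now and then, are a little off and sometimes report something else, mostly with a low value. They report only what shows in the picture. A call takes as long as a camera call. They do not tell look-alikes from the thing itself.
- look_for(camera, name): "at" ([column, row] in pixels, amid what is visible of it).
- tip_of(camera, name): "at" ([column, row] in pixels: a listed point, or the origin of a listed thing).
Readings, each from a call of its own:
- read_time_s(): time.
- read_qpos(): joint angles.
- read_joint_vel(): joint speeds.
- read_effort(): joint torques, N m.
- read_eef_pos(): TCP position.
- read_tcp_rot(): TCP orientation.
- read_ft_force(): force on the tool from outside, world axes, zero at the start.
- read_ft_torque(): the same for the moment, N m.
- read_finger_gap(): finger opening in m.
- read_grasp_force(): force on a finger pad.
Only numpy, scipy, OpenCV 4.12 (cv2) and the standard library are available. Lean on these libraries where they do the work, as an engineer would, in place of code of your own. Each camera call takes 0.05 s, during which the arm holds its last target. There are 200 camera calls.

TASK

Dispense one portion: squeeze the red spring button on the sloping tube flush, slide the sleeve down to its next hole only, so that the button springs out there, and wait until the four yellow sweets have dropped into the tub. Then squeeze the button again and slide the sleeve back up until the gate is shut and the button has sprung out in the first hole, and let go. Keep the orange sweets in the hopper, and leave the tub and the groceries beside the dispenser where they stand.

Things in the scene. Friction and masses are not known exactly. Their poses are not given: they have to be found in the camera images.
- stand: Counter-top sweet dispenser, fixed; steel base plate 360 x 180 x 6 mm. Origin on the counter straight below the red button; z up, x level from the low front foot (x = -106 mm) to the hopper, y left of x. Tube and gate lie at y = 0 and rise 32 degrees to +x: uphill is (cos 32, 0, sin 32). Two 14 mm posts at x 110, y +-78, joined at z 257.
- pinch (a point): Point on the tube's centre line at the red button, fixed to the stand, 110 mm above the counter at stand x = y = 0. Pinch here across stand y to squeeze the button in. Its x axis points uphill along the tube, y as stand y, z square to the tube's upper face.
- bin_edge (a point): Middle of the lower front edge of the clear stock bin with green floor and lid, which overhangs the button side: it fills stand x 25 to 165, y -38 to 38, z 260 to 325 mm. An upright hand over the button hits it; a hand square to the tube (its back leaned 32 degrees to stand -x) is clear all along the slide. Axes as stand.
- sleeve_end (a point): Centre of the open lower end of the sliding sleeve, 45 mm downhill of point pinch when shut; moves with it. Aluminium square tube 30 mm wide across stand y, 28 mm deep, 130 mm long, wall 2.5 mm, sliding on a fixed inner steel tube; it carries the gate plate under the hopper. Axes as point pinch.
- next_hole (a point): Centre of the sleeve's next hole, on its outer -y face; moves with the sleeve, 32 mm uphill of the button when shut. The -y wall has three 14 mm holes at 32 mm pitch. Axes as point pinch.
- gate (a joint): Slide of the sleeve in m: 0 = shut, growing as it goes downhill to the front foot; end stops -0.001 and 0.066. The button locks it at 0 (shut), 0.032 (next hole: rear, uphill cell open) and 0.064 (both cells open), each with about 1 mm play. Friction about 1.5 N; it stays where it is left.
- button (a joint): Red domed spring button, 12 mm wide, pointing to stand -y at point pinch, not moving with the sleeve; m pressed: 0 = fully out (7.5 mm proud), 0.0075 = flush. Spring 2 N, flush 6 N. A flat pad squeezing the sleeve over it (40 N grip) holds it flush; pulling about 10 N along the tube then rides it under the wall. It snaps out in the next hole reaching it and stops the sleeve.
- tub: White open tub 130 x 120 x 80 mm, wall 4 mm, loose, standing on the base plate below the hopper's outlet. Origin centre of its underside, z up.
- tin: Green food can, 66 mm diameter, 85 mm tall, loose bystander. Origin centre of underside.
- jar: Amber jar, 64 mm diameter, 90 mm tall, loose bystander. Origin centre of underside.
- carton: Yellow carton 55 x 75 x 100 mm, loose bystander. Origin centre of underside.
- front_sweet0: Orange ball sweet of 24 mm diameter, 11 g, origin its centre; starts in the front (downhill) cell of the clear hopper throat, on the gate plate.
- front_sweet1: Orange ball sweet of 24 mm diameter, 11 g, origin its centre; starts in the front (downhill) cell of the clear hopper throat, on the gate plate.
- front_sweet2: Orange ball sweet of 24 mm diameter, 11 g, origin its centre; starts in the front (downhill) cell of the clear hopper throat, on the gate plate.
- front_sweet3: Orange ball sweet of 24 mm diameter, 11 g, origin its centre; starts in the front (downhill) cell of the clear hopper throat, on the gate plate.
- rear_sweet0: Yellow ball sweet of 24 mm diameter, 11 g, origin its centre; starts in the rear (uphill) cell of the clear hopper throat, on the gate plate.
- rear_sweet1: Yellow ball sweet of 24 mm diameter, 11 g, origin its centre; starts in the rear (uphill) cell of the clear hopper throat, on the gate plate.
- rear_sweet2: Yellow ball sweet of 24 mm diameter, 11 g, origin its centre; starts in the rear (uphill) cell of the clear hopper throat, on the gate plate.
- rear_sweet3: Yellow ball sweet of 24 mm diameter, 11 g, origin its centre; starts in the rear (uphill) cell of the clear hopper throat, on the gate plate.
Things that resemble listed ones, but are neither listed nor needed, are in the scene too. There is more than one size of the tub; the job needs the largest.

How it is judged:
By the outcome, as a careful person would: the job done as asked, in the order asked, and still so for the second after the job is handed in, with the robot touching nothing.
It also fails if it takes over 46 s, if anything falls off the work surface, if the arm or the gripper's body presses on something with over 40 N, if the wrist force passes 120 N, or if a joint passes its speed limit or range.

## Working session

There is one attempt and no reset: what is moved stays moved. The work goes in short steps, each a Python script; the robot and the scene stay as the last script left them, time stands still between calls to the robot, and variables do not carry over. Pictures are saved under pics/ and viewed, at most 10 in all, crops included, and the job is handed in when it is done.

```bash
mkdir -p pics; python3 - <<'E'
from bench import *
import cv2
for c in("scene","top"):
    im=read_camera(c); cv2.imwrite(f"pics/{c}0.png",im[:,:,::-1])
    p=camera_params(c); print(c,p["K"],p["camera_from_world"])
    for n in("pinch","bin_edge","sleeve_end","next_hole","tub","stand","button"):
        print(n,[(x["at"],round(x["confidence"],2)) for x in tip_of(c,n)] if n!="button" else [(x["at"],round(x["confidence"],2)) for x in look_for(c,n)])
print(read_time_s())
E
```

```text
scene [[428.92583555   0.         276.04872518]
 [  0.         428.92583555 207.47491988]
 [  0.           0.           1.        ]] [[ 0.22878382  0.97336787 -0.01459267 -0.11317548]
 [ 0.81182162 -0.19904299 -0.5489331  -0.43629814]
 [-0.53721841  0.11374037 -0.8357389   1.45534898]
 [ 0.          0.          0.          1.        ]]
pinch [([235.9, 181.4], 0.67)]
bin_edge [([239.5, 143.8], 0.93)]
sleeve_end [([223.1, 182.8], 0.9), ([223.3, 268.5], 0.2)]
next_hole [([244.7, 185.3], 0.6)]
tub [([359.0, 286.3], 0.92), ([376.0, 212.9], 0.82), ([292.3, 216.9], 0.76)]
stand [([238.5, 204.6], 0.88), ([245.0, 186.9], 0.51), ([238.3, 182.4], 0.24)]
button []
top [[410.14618519   0.         280.46546934]
 [  0.         410.14618519 210.42289927]
 [  0.           0.           1.        ]] [[ 0.01190427 -0.99992837 -0.00123963 -0.01569774]
 [-0.99831954 -0.01181478 -0.05673188  0.64638301]
 [ 0.05671317  0.0019129  -0.99838868  0.89925095]
 [ 0.          0.          0.          1.        ]]
pinch [([328.3, 280.0], 0.57)]
bin_edge [([325.7, 279.3], 0.94)]
sleeve_end [([342.1, 287.6], 0.59)]
next_hole []
tub [([216.2, 142.3], 0.92), ([168.7, 222.2], 0.76)]
stand [([325.4, 277.3], 0.63), ([324.6, 274.1], 0.6), ([298.7, 175.6], 0.58)]
button []
0.8
```

View pics/scene0.png

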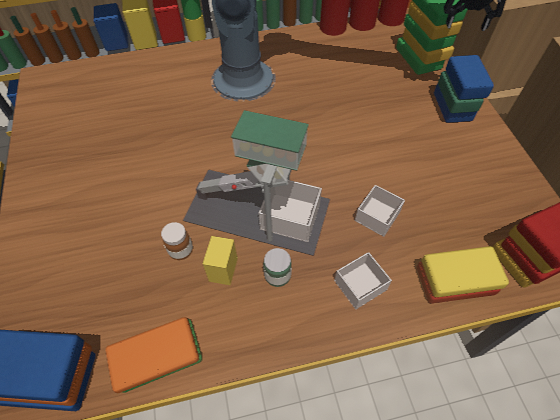

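View pics/top0.png

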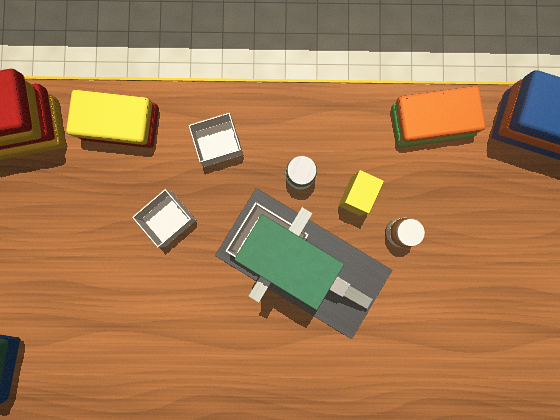

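Scene view: the dispenser's low end is at the left (~200,190), with the red button at (234,186) facing the camera. Tub candidates are (292,212) on the base plate under the hopper, (376,210) and (361,280). The one on the plate is the largest and stands below the outlet, so it's the tub. I don't need to touch any of them. Top view: plate corners are at (257,188), (391,268), (352,338) and (216,255), so uphill yaw is about 59°. Next I fit the stand pose and overlay it.

```bash
cat > h.py <<'E'
from bench import *
import numpy as np, cv2, json
from scipy.optimize import least_squares
from scipy.spatial.transform import Rotation as R
P={c:camera_params(c) for c in("scene","top")}
def proj(c,p):
    T=np.array(P[c]["camera_from_world"]);q=np.array(P[c]["K"])@(T[:3,:3]@np.asarray(p)+T[:3,3]);return q[:2]/q[2]
c32,s32=np.cos(np.radians(32)),np.sin(np.radians(32))
U=np.array([c32,0,s32]);N=np.array([-s32,0,c32]);PIN=np.array([0,0,.11])
def world(s,p):
    return np.r_[s[0]+np.cos(s[2])*p[0]-np.sin(s[2])*p[1],s[1]+np.sin(s[2])*p[0]+np.cos(s[2])*p[1],p[2]]
E
cat > fit.py <<'E'
from h import *
be=np.array([.025,0,.26]);se=PIN-.045*U;nh=PIN+.032*U+np.array([0,-.015,0])
obs=[("scene",PIN,(235.9,181.4)),("scene",be,(239.5,143.8)),("scene",se,(223.1,182.8)),("scene",nh,(244.7,185.3)),
("top",PIN,(328.3,280)),("top",be,(325.7,279.3)),("top",se,(342.1,287.6)),("scene",PIN+np.array([0,-.022,0]),(234.5,186.5))]
pl=[("top",1,-1,(257,188)),("top",-1,-1,(391,268)),("top",-1,1,(352,338)),("top",1,1,(216,255)),
("scene",-1,-1,(185,218)),("scene",1,-1,(317,250)),("scene",1,1,(330,205)),("scene",-1,1,(205,172))]
def f(v):
    s=v[:3];r=[proj(c,world(s,p))-a for c,p,a in obs]
    r+=[proj(c,world(s,[v[3]+a*.18,b*.09,.006]))-px for c,a,b,px in pl]
    return np.ravel(r)
o=least_squares(f,[.5,-.1,1.03,.07],loss="soft_l1",f_scale=1.5)
print(o.x,np.degrees(o.x[2]));print(f(o.x).reshape(-1,2).round(1).tolist())
json.dump(list(o.x),open("s.json","w"))
s=o.x[:3]
bc=[np.array([x,y,z]) for x in(.025,.165) for y in(-.038,.038) for z in(.26,.325)]
B=[]
for c,(x0,x1,y0,y1) in{"scene":(175,335,105,255),"top":(205,405,180,345)}.items():
    im=cv2.imread(f"pics/{c}0.png")[y0:y1,x0:x1];k=800//2/(x1-x0)
    im=cv2.resize(im,None,fx=k,fy=k,interpolation=cv2.INTER_CUBIC)
    for p,col in[(q,(255,0,255)) for q in bc]+[(PIN,(0,255,0)),(se,(255,255,0)),(nh,(0,255,255)),(PIN+[0,-.022,0],(255,0,0))]:
        a=(proj(c,world(s,p))-[x0,y0])*k;cv2.circle(im,tuple(int(t) for t in a),3,col,1)
    B.append(cv2.copyMakeBorder(im,0,380-im.shape[0],0,0,0))
cv2.imwrite("pics/fit.png",np.hstack(B))
from itertools import product
for sg in(1,-1):
    ty=np.array([0,sg,0.]);z=-N;M=R.from_euler("z",s[2])*R.from_matrix(np.c_[np.cross(ty,z),ty,z])
    for h in(.0,.06,.1):
        for d in(0,.034):
            print(sg,h,d,inverse_kinematics(list(world(s,PIN+h*N-d*U)),list(M.as_quat())))
E
python3 fit.py
```

```text
[ 0.50587374 -0.10439633  1.04676807  0.05131568] 59.97539230583565
[[0.2, 0.2], [0.9, -0.3], [-0.1, 1.0], [-0.9, -0.7], [-0.4, -1.2], [-0.5, 1.7], [0.5, -0.5], [-1.4, 1.9], [-2.1, -0.8], [1.2, 0.5], [0.0, 0.4], [-2.2, 0.5], [-2.3, 2.2], [-2.7, 4.4], [0.2, -7.1], [2.9, -2.9]]
1 0.0 0 [-0.59781384  0.96828613  1.36975644  2.14759216 -1.48016274  1.54987555
 -2.19718725]
1 0.0 0.034 [-0.53090131  1.04372799  1.36656833  2.15077077 -1.51412611  1.60580142
 -2.11914281]
1 0.06 0 [-0.56294099  0.767334    1.37980528  2.12356316 -1.28878757  1.4774724
 -2.24843994]
1 0.06 0.034 [-0.48774524  0.84469362  1.37562839  2.12668751 -1.32514006  1.53152484
 -2.15989493]
1 0.1 0 [-0.54690632  0.64337686  1.38753131  2.09863862 -1.16679605  1.4463306
 -2.29990483]
1 0.1 0.034 [-0.46551215  0.72309594  1.38229094  2.10171116 -1.20632374  1.4993108
 -2.20437581]
-1 0.0 0 [-0.17079433  0.43417911  0.70208923  2.13470133 -1.07633161  0.99849625
  0.72998702]
-1 0.0 0.034 [-0.28325953  0.57897933  0.92586231  2.14402993 -1.20608715  1.1356377
  0.88803049]
-1 0.06 0 [-0.29757294  0.3890335   0.92849383  2.11681416 -1.00528022  1.12346826
  0.70010237]
-1 0.06 0.034 [-0.23039708  0.44285874  0.92810749  2.1199536  -1.03499333  1.14993346
  0.79187164]
-1 0.1 0 [-0.26662708  0.30833739  0.9280874   2.09182623 -0.90206435  1.15172528
  0.63458483]
-1 0.1 0.034 [-0.19748376  0.36260808  0.92839644  2.09493724 -0.93237409  1.17594405
  0.72862191]
```

View pics/fit.png

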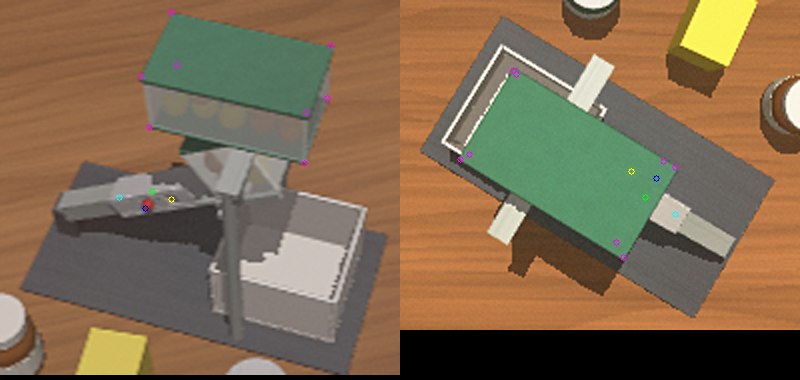

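The overlay agrees to a few mm. I'll refit with sharper corners and the red-button centroid, then go to the approach pose by a high route.

```bash
cat > fit2.py <<'E'
from h import *
im=cv2.imread("pics/scene0.png").astype(int);m=(im[:,:,2]>im[:,:,1]+70)&(im[:,:,2]>im[:,:,0]+70);m[:175]=0;m[195:]=0;m[:,:222]=0;m[:,250:]=0
ys,xs=np.nonzero(m);red=(xs.mean(),ys.mean());print("red",red,len(xs))
be=np.array([.025,0,.26]);se=PIN-.045*U;nh=PIN+.032*U+np.array([0,-.015,0])
obs=[("scene",PIN,(235.9,181.4)),("scene",be,(239.5,143.8)),("scene",se,(223.1,182.8)),("scene",nh,(244.7,185.3)),
("top",be,(325.7,279.3)),("top",se,(342.1,287.6))]+[("scene",PIN+np.array([0,-.0195,0]),red)]*3
bin_=[("scene",.165,.038,.325,(308.2,123)),("scene",.025,-.038,.325,(232.2,135.4)),("scene",.165,-.038,.325,(297.8,151)),("scene",.025,.038,.325,(243.4,109.8)),
("scene",.025,-.038,.26,(235,156.2)),("scene",.165,-.038,.26,(295.8,170.2)),
("top",.025,-.038,.325,(341,265)),("top",.025,.038,.325,(316,310)),("top",.165,.038,.325,(235,259)),("top",.165,-.038,.325,(262.5,217.5))]
obs+=[(c,np.array([a,b,d]),px) for c,a,b,d,px in bin_]
pl=[("top",1,-1,(256.5,188.5)),("top",-1,-1,(392.5,270)),("top",-1,1,(352.5,338.5)),("top",1,1,(215.5,256)),
("scene",-1,-1,(183.8,221)),("scene",1,-1,(313.8,255)),("scene",1,1,(329.4,199)),("scene",-1,1,(207.8,169.8))]
def f(v):
    r=[proj(c,world(v[:3],p))-a for c,p,a in obs]
    r+=[proj(c,world(v[:3],[v[3]+a*.18,b*.09,.006]))-px for c,a,b,px in pl]
    return np.ravel(r)
o=least_squares(f,[.5,-.1,1.03,.07],loss="soft_l1",f_scale=1.)
print(o.x,np.degrees(o.x[2]));print(f(o.x).reshape(-1,2).round(1).tolist())
json.dump(list(o.x),open("s.json","w"))
E
python3 fit2.py
cat >> h.py <<'E'
def S(): return json.load(open("s.json"))
def quat(s):
    ty=np.array([0,-1.,0]);return list((R.from_euler("z",s[2])*R.from_matrix(np.c_[np.cross(ty,-N),ty,-N])).as_quat())
def pose(u=0,n=0,y=0): s=S();return list(world(s,PIN+u*U+n*N+np.array([0,y,0])))
def force():  # tool force in (u,y,n)
    s=S();F=R.from_euler("z",-s[2]).apply(read_ft_force());return np.round([F@U,F[1],F@N],1)
E
python3 - <<'E'
from h import *
s=S();q=quat(s);p=read_eef_pos()
try:
    movel([.234,.5,.5],speed=.35)
    print(read_qpos())
    move_ptp(pose(0,.22),q); print(read_qpos(),read_time_s())
except MotionError as e: print(e)
print(read_time_s(),read_eef_pos(),pose(0,.22),force())
E
```

```text
red (np.float64(233.5), np.float64(186.28571428571428)) 14
[ 0.50501965 -0.10398305  1.04119025  0.04954472] 59.65580688992145
[[0.3, -0.1], [1.0, -0.6], [0.0, 0.6], [-0.9, -1.0], [-0.8, 2.1], [0.3, 0.0], [-0.0, 1.0], [-0.0, 1.0], [-0.0, 1.0], [-0.8, 0.2], [-0.6, -0.2], [-0.2, -1.0], [0.6, 0.0], [-0.4, -0.3], [1.0, 0.1], [1.8, -0.7], [0.5, -1.0], [0.1, 0.5], [-0.8, -2.0], [-0.7, -0.9], [0.3, -0.3], [-0.3, 0.9], [-1.1, -0.3], [-1.6, -1.5], [-0.5, -0.7], [0.3, -1.1], [-0.1, -1.2]]
[-1.27094969e+00  8.87009836e-02  6.82685265e-02  1.45764741e+00
 -6.30699604e-03  1.59840579e+00 -4.64193750e-04]
[-0.07481086  0.11043406  0.80175639  1.97840839 -0.65644204  1.2840287
  0.45780149] 4.4167
4.4167 [ 0.44694877 -0.20338883  0.29672181] [np.float64(0.4461230685618742), np.float64(-0.20459423350475953), np.float64(0.2965705811544137)] [ 0.1 -0.4  0.1]
```

```bash
python3 - <<'E'
from h import *
s=S();q=quat(s)
movel(pose(0,.03),q,speed=.2); print(force())
movel(pose(0,0),q,speed=.08); print(force())
move_gripper(.05,20); pause(.2); print(force(),read_finger_gap(),read_grasp_force(),read_eef_pos(),pose())
B=[]
for c,(x,y) in{"scene":(235,183),"top":(330,285)}.items():
    im=read_camera(c)[:,:,::-1][y-40:y+40,x-40:x+40];B.append(cv2.resize(im,(400,400),interpolation=cv2.INTER_CUBIC))
    print(c,proj(c,read_eef_pos()))
cv2.imwrite("pics/a1.png",np.hstack(B));print(read_time_s())
E
```

```text
[ 0.8 -0.2  0.3]
[ 0.3 -0.4  0.3]
[1.  0.  0.4] 0.05013400786338621 0.0 [ 0.50502057 -0.10399136  0.11001884] [np.float64(0.5050196486034244), np.float64(-0.1039830457217222), np.float64(0.11)]
scene [236.15190984 181.273619  ]
top [327.6741991  279.22647381]
6.7833
```

View pics/a1.png

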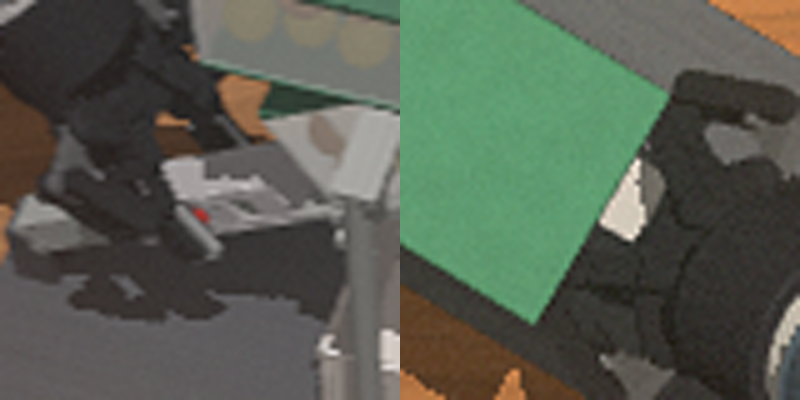

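Near finger tip is at about (235,190) full-frame, and part of the red button shows at (235.4,186), just uphill of the finger. I'll check numerically how much should be visible if aligned.

```bash
python3 - <<'E'
from h import *
s=S();T=np.array(P["scene"]["camera_from_world"]);C=-T[:3,:3].T@T[:3,3]
Cs=R.from_euler("z",-s[2]).apply(C-[s[0],s[1],0])-PIN
print("cam u,y,n",Cs@U,Cs[1],Cs@N)
def j(u,y,n): return ((proj("scene",pose(u,n,y))-[235,183])*5+200).round(0)
for y in(-.025,-.037):
  for u in(-.011,.011):
    for n in(-.019,.0,.02): print("pad",y,u,n,j(u,y,n))
for u in(-.006,0,.006): print("btn",u,j(u,-.0195,0),j(u,-.0225,0),j(u,-.015,0))
E
```

```text
cam u,y,n 0.7119148251105057 -0.5862303631840903 0.5753026926391704
pad -0.025 -0.011 -0.019 [194. 256.]
pad -0.025 -0.011 0.0 [172. 233.]
pad -0.025 -0.011 0.02 [149. 208.]
pad -0.025 0.011 -0.019 [227. 251.]
pad -0.025 0.011 0.0 [205. 227.]
pad -0.025 0.011 0.02 [182. 202.]
pad -0.037 -0.011 -0.019 [186. 274.]
pad -0.037 -0.011 0.0 [164. 251.]
pad -0.037 -0.011 0.02 [140. 226.]
pad -0.037 0.011 -0.019 [219. 270.]
pad -0.037 0.011 0.0 [197. 246.]
pad -0.037 0.011 0.02 [173. 221.]
btn -0.006 [184. 223.] [181. 227.] [187. 216.]
btn 0 [192. 221.] [190. 226.] [196. 214.]
btn 0.006 [201. 220.] [199. 225.] [205. 213.]
```

```bash
python3 - <<'E'
from h import *
q=quat(S())
movel(pose(.0015,0),q,speed=.05)
for g in(.042,.038,.036,.034,.032,.029):
    move_gripper(g,20); print(g,round(read_finger_gap(),4),force(),round(read_grasp_force(),1))
print(read_time_s())
E
```

```text
0.042 0.0422 [ 0.7 -3.2  0.7] 1.5
0.038 0.0381 [ 0.7 -4.5  1.5] 1.9
0.036 0.0361 [ 0.4 -4.5  2.6] 2.2
0.034 0.0339 [ 1.3 -3.9  3.5] 2.4
0.032 0.032 [ 0.4 -5.5  3.5] 2.6
0.029 0.0298 [ 0.6 -6.5  2.2] 21.4
8.3667
```

Contact started on the button side, and the gap is now 29.8 mm, equal to the sleeve width, so the button is flush. Next I grip at 40 N and slide down, watching the force.

```bash
python3 - <<'E'
from h import *
q=quat(S())
move_gripper(.027,45); print(round(read_finger_gap(),4),force(),round(read_grasp_force(),1))
f0=force()
for d in(.002,.004,.008,.014,.022,.028,.030,.031,.032,.033,.034):
    movel(pose(.0015-d,0),q,speed=.04); F=force(); print(d,F,round(read_grasp_force(),1))
    if d<.03 and F[0]>35 or d>=.03 and F[0]-f0[0]>15: break
print(read_time_s(),read_finger_gap())
E
```

```text
0.0296 [ 0.2 -6.   2.2] 44.2
0.002 [ 2.5 -6.7  4.3] 44.4
0.004 [ 2.8 -5.7  5.7] 44.4
0.008 [ 7.7 -5.   7.1] 44.2
0.014 [-1.  -8.3  1.3] 44.2
0.022 [ 1.8 -6.4  3.9] 44.3
0.028 [-2.8 -6.6  1.7] 44.7
0.03 [-1.6 -6.8  2.6] 44.7
0.031 [-0.1 -7.   2.7] 44.7
0.032 [ 0.7 -6.9  3.1] 44.8
0.033 [ 0.7 -6.2  3.2] 44.8
0.034 [ 0.4 -7.   4. ] 44.8
11.5333 0.029482546593831368
```

```bash
python3 - <<'E'
from h import *
c="scene";im=read_camera(c)[:,:,::-1]
for n in("sleeve_end","next_hole"): print(n,[(x["at"],round(x["confidence"],2)) for x in tip_of(c,n)])
for d in(.0,.026,.032): print(d,proj(c,pose(-.045-d)),proj(c,pose(.032-d,0,-.015)))
im=im[110:250,175:335];cv2.imwrite("pics/a2.png",cv2.resize(im,None,fx=5,fy=4.2,interpolation=cv2.INTER_CUBIC))
E
```

```text
sleeve_end [([211.7, 183.5], 0.94)]
next_hole [([233.7, 183.3], 0.67)]
0.0 [223.12248072 183.44672117] [243.8126559  184.34286655]
0.026 [215.8688211  184.65713821] [235.90096638 185.6007036 ]
0.032 [214.22296437 184.93178206] [234.10732184 185.88586551]
```

View pics/a2.png

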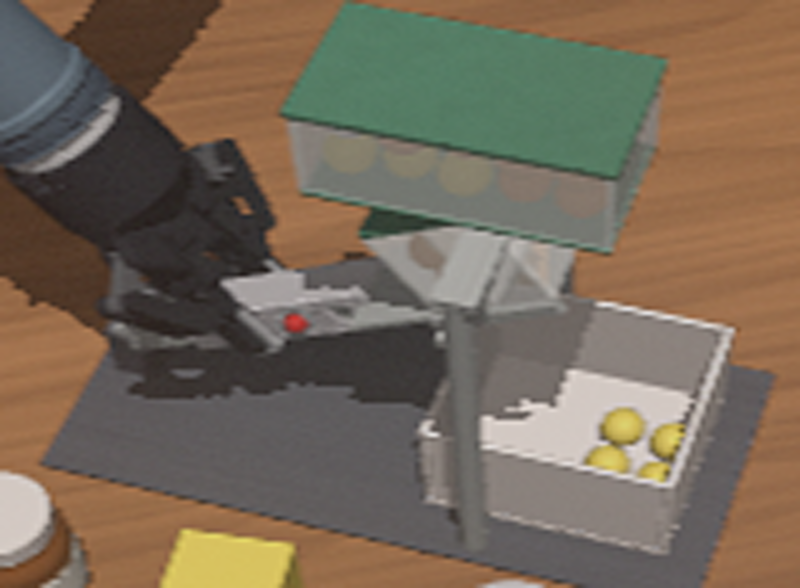

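Yellow sweets: all four are in the tub (around (300-308,212-222) full-frame). The button has sprung out in the next hole at (234,187) and the orange sweets are still in the hopper. Now I regrip at the button and slide the sleeve back up.

```bash
python3 - <<'E'
from h import *
q=quat(S())
move_gripper(.058,20); pause(.4)
movel(pose(.001,0),q,speed=.08); print(force())
move_gripper(.027,20); print(round(read_finger_gap(),4),force())
move_gripper(.027,45); print(round(read_finger_gap(),4),force(),round(read_grasp_force(),1))
f0=force()
for d in(.002,.004,.008,.014,.022,.028,.030,.031,.032,.033,.034,.035):
    movel(pose(.001+d,0),q,speed=.04); F=force(); print(d,F,round(read_grasp_force(),1))
    if F[0]-f0[0]<(-35 if d<.03 else -12): break
print(read_time_s(),read_finger_gap())
c="scene";im=read_camera(c)[:,:,::-1]
for n in("sleeve_end","next_hole"): print(n,[(x["at"],round(x["confidence"],2)) for x in tip_of(c,n)])
im=im[110:250,175:335];cv2.imwrite("pics/a3.png",cv2.resize(im,None,fx=5,fy=4.2,interpolation=cv2.INTER_CUBIC))
E
```

```text
[-0.3 -0.1 -1. ]
0.0298 [-0.7 -2.3  6.1]
0.0295 [ 0.2 -1.8  7.1] 45.7
0.002 [-2.9 -4.   5.1] 45.5
0.004 [-4.7 -3.6  4.1] 45.6
0.008 [-5.4 -4.   3.8] 45.1
0.014 [-12.7  -6.2   0.5] 44.9
0.022 [-3.9 -3.3  4.6] 45.2
0.028 [-3.2 -2.9  5.6] 45.2
0.03 [-2.6 -3.6  4.9] 45.3
0.031 [-2.6 -2.6  5.3] 45.2
0.032 [ 1.1 -1.2  7.5] 45.3
0.033 [-1.6 -3.4  6.2] 45.2
0.034 [-2.1 -3.   7.1] 45.2
0.035 [-3.1 -3.3  5.4] 45.2
16.8167 0.029242849715255627
sleeve_end [([220.9, 181.4], 0.75)]
next_hole [([242.2, 184.4], 0.85), ([236.0, 181.4], 0.74)]
```

View pics/a3.png

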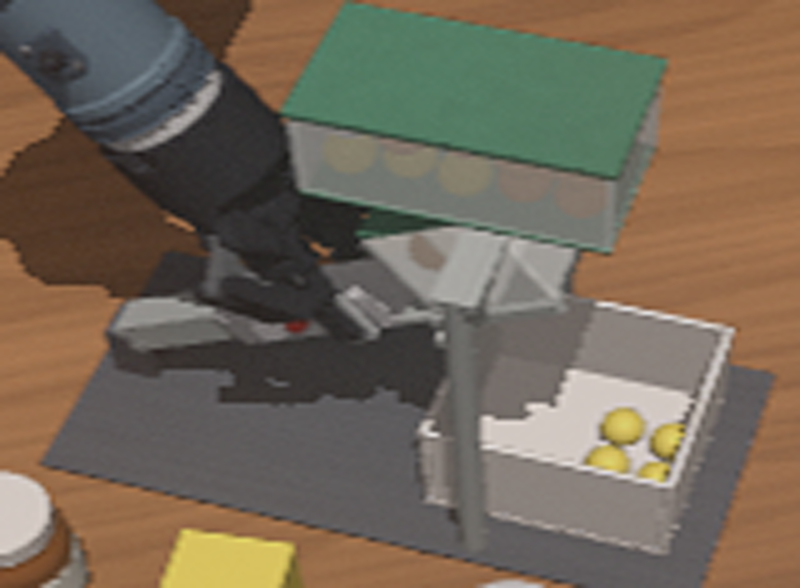

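The red shows again below the finger at about (234.5,187), but I saw no stop force. I'll push a little further until the stop is felt, then release and look.

```bash
python3 - <<'E'
from h import *
q=quat(S())
for d in(.037,.039,.041):
    movel(pose(.001+d,0),q,speed=.04); F=force(); print(d,F,read_finger_gap())
    if F[0]<-14: break
move_gripper(.07,20); pause(.2); print(force())
movel(pose(.0,.12),q,speed=.15)
c="scene";im=read_camera(c)[:,:,::-1]; cv2.imwrite("pics/full4.png",im)
for n in("sleeve_end","next_hole"): print(n,[(x["at"],round(x["confidence"],2)) for x in tip_of(c,n)])
a=im.astype(int);m=(a[:,:,2]>a[:,:,1]+70)&(a[:,:,2]>a[:,:,0]+70);ys,xs=np.nonzero(m[175:195,222:250]);print("red",xs.mean()+222,ys.mean()+175,len(xs))
f=lambda i:cv2.resize(i[160:240,190:330],None,fx=4,fy=3.6,interpolation=cv2.INTER_CUBIC)
cv2.imwrite("pics/a4.png",np.vstack([f(cv2.imread("pics/scene0.png")),f(im)]));print(read_time_s())
E
```

```text
0.037 [-3.4 -3.7  6.3] 0.029046889675046764
0.039 [-8.3 -4.6  3.5] 0.029407450215230745
0.041 [-10.8  -6.    1.4] 0.029267277283534326
[-0.3 -0.   0.4]
sleeve_end [([220.9, 181.4], 0.62), ([237.0, 209.3], 0.5)]
next_hole [([246.2, 181.5], 0.71)]
red 233.66666666666666 186.26666666666668 15
19.5417
```

View pics/a4.png

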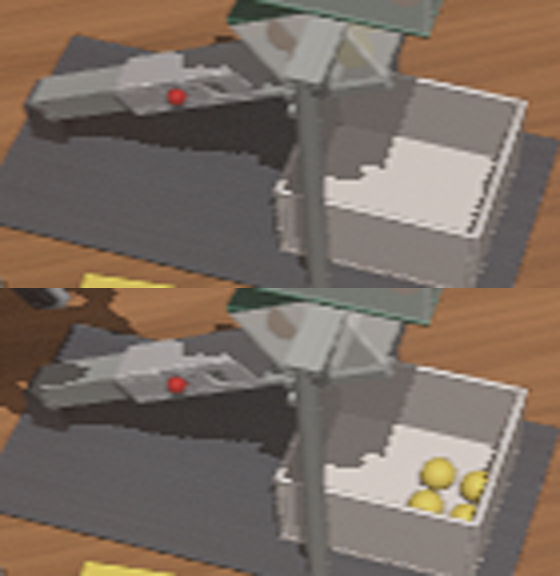

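Comparing before (top) and after (bottom): the sleeve end and the red button (233.7,186.3) are back where they started and the button is fully out. The orange sweets are still in the throat, the four yellow ones are in the tub, and the hand is clear.

```bash
python3 -c "
from h import *
movel(pose(-.02,.2),quat(S()),speed=.15);print(sign_off(),read_time_s())"
```

```text
the job is handed in; nothing more can be done
the job is handed in; nothing more can be done
```

One portion dispensed and the job handed in at about 20 s: the four yellow sweets are in the tub, the sleeve is back up with the gate shut, the button has sprung out in the first hole, and the orange sweets are still in the hopper.

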